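Eject the calculator's plug-in module and file it in the drawer

TASK

Take the plug-in module out of the desk calculator: push it deeper into its slot until the push-push latch lets go, let it spring up, and draw it straight out along the sloping slot. Then stand it foot down in the empty bay of the wooden rack in the open drawer, lowering it to the bottom before you let go. Leave the things on the turntable undisturbed and the drawer where it is.

Things in the scene. Friction and masses are not known exactly. Their poses are not given: they have to be found in the camera images.
- module: the plug-in module: dark grey plastic box 90 mm long, 70 wide, 22 thick, about 0.14 kg; origin at the centre of its foot (deepest in the slot), z along its length from foot to top, x through its thickness, y along its width. Flat top; catch notches in the narrow sides 18 to 36 mm above the foot. At the start latched in the slot, its top 14 mm proud of the sloping deck.
- calculator: cream desk calculator, fixed, on either side of the drawer; 250 mm wide (y), 310 deep (x), origin at the centre of its underside, keyboard towards its own -x. Keyboard 36 to 60 mm high, then a deck sloping up at 30 degrees, then a display hood 152 mm high that begins 73 mm up the slope from the middle of the slot and stands 19 mm above the deck's plane. Nothing is above the deck.
- slot (a point): middle of the mouth of the module's slot, on the surface of the calculator's sloping deck; z points out along the slot (30 degrees from vertical, leaning towards the calculator's front), x up the slope, y along the slot's width. Slot 25 x 73 mm. Sprung up, the module stands loose, 42 mm proud of the deck with 48 mm still in the slot.
- ejector (a joint): spring carriage under the module, along the slot, m: 0 latched, negative pressed deeper (trips at -0.007 to -0.008, hard stop -0.012), +0.028 sprung up. Pressing takes 3 to 6 N. A pull does not free the latched module. Once tripped it rises as the tool draws back, or by itself in about 0.5 s. Pressed all the way down again, it latches again.
- bay (a point): middle of the floor of the empty bay in the drawer's wooden rack; z up, x along the drawer (away from its front), y across it. Bay 32 mm (x) by 80 mm (y), 40 mm deep; the module's thickness goes along x, either way round. A like module, fixed, stands in the other bay, 94 mm away on the +y side.
- rack (a point): middle of the top of the two-bay wooden rack in the open drawer of a low chest; axes as for bay. The drawer slides and stays where it is left. Above the counter: rack top 82 mm, bay's floor 42, drawer sides 78, drawer front 86 (its inside 57 mm in front of the bay's middle), chest 115 (begins 130 to 175 mm behind the bay's middle).
- circular_rule: aluminium disc slide rule, 104 mm across, lying on the black turntable (270 mm across, its top 34 mm above the counter, turns freely); leave alone
- compass: brass spring-bow compass, about 120 mm long, lying on the turntable; leave alone
- set_square: smoked acrylic set square, legs about 100 mm, lying on the turntable; leave alone
- iron_weight: olive painted iron weight with a knob, 52 mm across, 50 mm high, on the turntable; leave alone
Not all that is in view belongs to the job. What is shaped like the module but blue, green or pink is not meant.

How it is judged:
By the outcome, as a careful person would: the job done as asked, in the order asked, and still so for the second after the job is handed in, with the robot touching nothing.
It also fails if it takes over 53 s, if anything falls off the work surface, if the arm or the gripper's body presses on something with over 40 N, if the wrist force passes 120 N, or if a joint passes its speed limit or range.

ROBOT

A 6-joint arm with a two-finger parallel gripper is mounted at the origin on the work surface. World frame = base frame: x ahead of the robot, y to its left, z up, the work surface at z = 0. Lengths are in mm, angles in rad, forces in N, time in s.
With the tool pointing down it reaches from about 350 to 875 mm from the base axis. Payload 4.2 kg.
Tool frame: the origin (TCP) lies at the very end of the fingers, on their centre line; the grasp point (between the pads) lies 19 mm behind it; z points along the fingers, y is the line along which they close (so a half turn about z gives the same grasp; the last joint's range is limited). The gripper opens to 85 mm and grips with 20 to 120 N. Pads are 22 mm wide; open, the fingers measure 114 mm over their backs; the gripper's body (76 mm by 85 mm) begins 54 mm behind the grasp point. The pads swing forward as they close: fully open they stand 13 mm farther back than shut.
Start: joints at [-0.857, 0.385, 0.008, 0, -1.194, -0.259], TCP at [274.563, -561.439, 231.312] pointing down, gripper open.
Joint ranges: [-3.14, 3.14], [-1.21, 2.06], [-1.07, 1.41], [-3.16, 2.05], [-2.99, -0.16], [-3.1, 3.1]. Speed limits (rad/s): [2.79, 2.79, 3.14, 3.14, 3.14, 3.14].

INTERFACE

Orientations are given as a unit quaternion [x, y, z, w].
In Python, from bench import arm gives the robot as it stands. The module is installed in compiled form; this text tells all that it offers.
- The arm moves only by the tool drive_tool, never from a script. Its argument "targets" is a list of rows, each a list of 5 numbers: the closure, from -1 (fully open) to 1 (shut), then the shift along the tool's x, y, z in mm, then the turn about the tool's z in degrees. In form: [[grip, tx, ty, tz, roll], ...]. A call has 1 to 12 rows; each row is the pose to reach, as a shift and turn from the pose commanded when the call began, along the tool's axes at that moment; what a row does not reach only later rows make up. A row lasts 1/10 s, in which the tool goes at most 50 mm and 8.59 degrees, less where a joint would pass 70% of its speed; a pose out of reach is approached as far as the arm can. A call with a gripper value outside its range is refused whole. The fingers move at their own pace and stop on an object; the grip force is fixed at half the most. Time passes only in rows, so rows that repeat a pose let the fingers close. It gives the time, the measured TCP pose, the force, the opening and the grip force at its end, in the units of the state.
- arm.read_state(): the state, without advancing time (a new reading comes with each control period).
- arm.get_image(name): name is "scene" or "top" or "wrist"; returns the picture (420x560x3 uint8, blue, green, red); there is no depth.
- arm.camera_params(name): a dict with "fov_y" (degrees; the focal length in pixels is half the picture's height over the tangent of half this angle, whatever the lens; pixels are square), "cx", "cy" (the principal point, pixels), "rvec" (rotation vector, rad) and "tvec" (3), from world to camera coordinates, as OpenCV has them; the wrist camera has in their place "tool_from_camera" (4x4, takes a point from camera to tool coordinates, whose origin is the TCP and whose axes are the flange's). Camera axes: x right, y down, z forward; pixel columns grow to the right and rows downward; lengths in mm; the calibration is good to about 2 mm. A picture is of the moment at which its call begins: read the wrist's pose just before it. camera_params takes no time and is no camera call.
- arm.job_done(): hands the job in; it is judged then, once.
The state is a dict: "clock": time; "joints": joint angles; "joint_vel": joint speeds; "joint_efforts": joint torques, N m; "position": TCP position; "ee_rot": TCP orientation; "contact_force": force on the tool from outside, world axes, zero at the start; "wrist_torque": the same for the moment, N m; "gripper_width": finger opening in mm; "grasp_force": force on a finger pad.
Only numpy, scipy, OpenCV 4.12 (cv2) and the standard library are available. Lean on these libraries where they do the work, as an engineer would, in place of code of your own. Each camera call takes 0.05 s, during which the arm holds its last target. There are 200 camera calls.

## Working session

There is one attempt and no reset: what is moved stays moved. The work goes in short steps, Python scripts to look and compute and a tool call to move; the robot and the scene stay as the last step left them, time stands still between calls to the robot, and variables do not carry over. Pictures are saved under pics/ and viewed, at most 10 in all, crops included, and the job is handed in when it is done.

Besides the shell and the picture viewer there is one more tool, called after "Call:" as a command line: name --pt "numbers of a row" for each row, then --argument value for the rest. drive_tool: Moves the arm, as the interface text tells. Its arguments: {"type":"object","properties":{"targets":{"type":"array","items":{"type":"array","items":{"type":"number"}}}},"required":["targets"]}

```bash
mkdir -p pics; python3 - <<'E'
from bench import arm
import cv2,numpy as np
s=arm.read_state();print(s)
for n in("scene","top","wrist"):
    im=arm.get_image(n);cv2.imwrite(f"pics/{n}0.png",im)
    print(n,arm.camera_params(n))
E
```

```text
{'clock': 0.0, 'joints': array([-8.57398182e-01,  3.85549139e-01,  6.60898178e-03, -4.91268593e-04,
       -1.19400950e+00, -2.58602741e-01]), 'joint_vel': array([ 0.0016271 , -0.00060946, -0.00100246, -0.00070813,  0.0013895 ,
       -0.00178171]), 'joint_efforts': array([-1.13742142e-03, -3.92288482e+01,  1.88395411e+01,  4.18619335e+00,
       -4.82378571e-03, -7.68275981e-06]), 'position': array([ 274.30217228, -560.92844108,  230.22062519]), 'ee_rot': array([-2.25354556e-01,  9.74276199e-01,  1.05863760e-03, -3.01033661e-04]), 'contact_force': array([0.91186729, 0.55476284, 0.50579612]), 'wrist_torque': array([ 0.04508462, -0.01923845, -0.00054492]), 'grasp_force': 0.0, 'gripper_width': 85.40185147487156}
scene {'fov_y': 42.364384238698946, 'cx': 276.288202613899, 'cy': 211.24835264711038, 'rvec': array([ 1.24354477,  2.37738184, -0.84485056]), 'tvec': array([ 376.12566973, -250.69939531, 2133.18012775])}
top {'fov_y': 52.392917367703376, 'cx': 278.97063966776574, 'cy': 210.47464878835933, 'rvec': array([ 2.20976271, -2.15864182,  0.06471196]), 'tvec': array([ -90.07564753,  550.63153974, 1284.92243198])}
wrist {'fov_y': 63.393562333792666, 'cx': 283.3987059602899, 'cy': 210.8976246990155, 'tool_from_camera': array([[-1.42158256e-04, -9.63501627e-01, -2.67702436e-01,
         6.71584725e+01],
       [ 9.99999958e-01, -2.05047080e-04,  2.06964665e-04,
        -1.21778845e+00],
       [-2.54302395e-04, -2.67702395e-01,  9.63501615e-01,
        -1.42893028e+02],
       [ 0.00000000e+00,  0.00000000e+00,  0.00000000e+00,
         1.00000000e+00]])}
```

View pics/scene0.png

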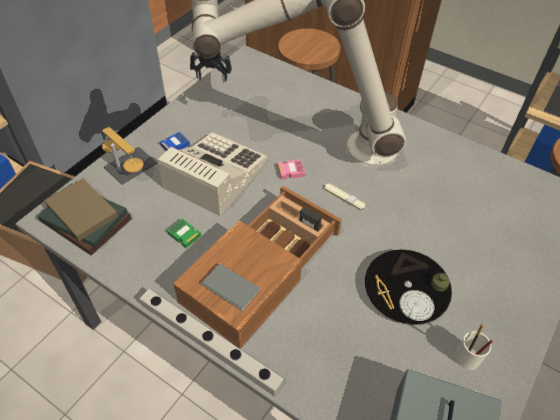

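View pics/top0.png

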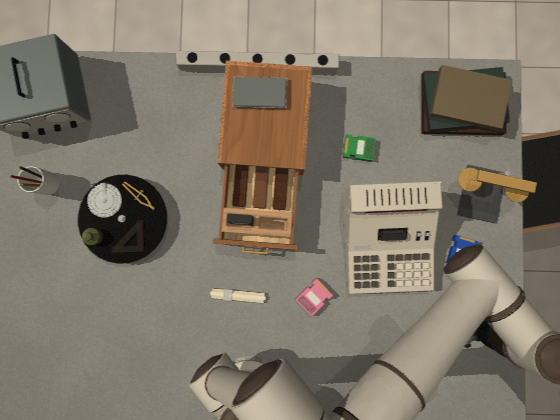

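The scene and top views show the calculator at top-view (395,235) with a dark module at (393,235). The drawer and rack are at (258,200), and the turntable is at (122,218). The blue (463,245), green (360,147) and pink (314,296) lookalikes are not meant. I'll confirm this in an enlarged crop.

```bash
python3 - <<'E'
import cv2
im=cv2.imread("pics/top0.png")[155:305,205:450]
cv2.imwrite("pics/topcrop.png",cv2.resize(im,None,fx=3.25,fy=3.25,interpolation=cv2.INTER_CUBIC))
E
```

```text
(no output)
```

View pics/topcrop.png

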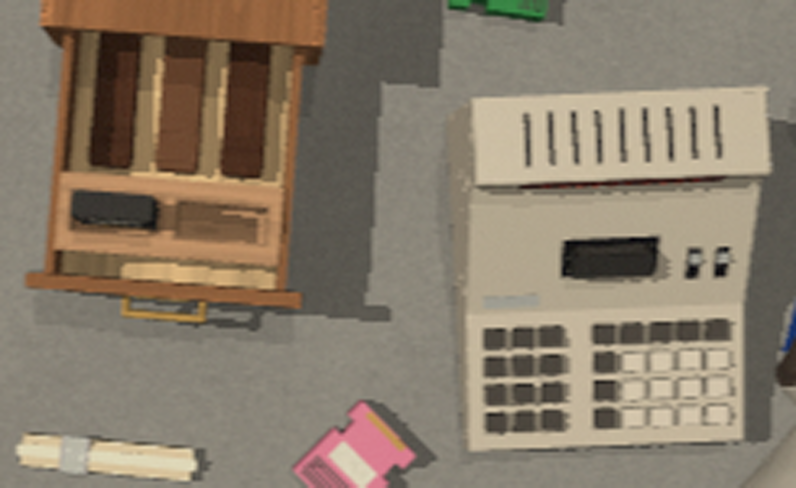

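The crop shows the dark grey module in the calculator at crop (610,257), which is about (393,234) in the top view. It is the only dark grey box in a calculator slot, so it is the one meant. The rack has a filled bay at (113,208) and the empty one at (222,222). Next is a coarse localisation.

```bash
cat > h.py <<'E'
from bench import arm
import cv2,numpy as np
from scipy.spatial.transform import Rotation as R
def cam(name,st=None):
    p=arm.camera_params(name);f=210/np.tan(np.radians(p["fov_y"]/2))
    K=np.array([[f,0,p["cx"]],[0,f,p["cy"]],[0,0,1]])
    if name=="wrist":
        T=np.eye(4);T[:3,:3]=R.from_quat(st["ee_rot"]).as_matrix();T[:3,3]=st["position"]
        W=T@p["tool_from_camera"];return K,W[:3,:3],W[:3,3]
    A=cv2.Rodrigues(p["rvec"])[0];return K,A.T,-A.T@p["tvec"]
def ray(c,uv):
    K,A,o=c;d=A@np.linalg.inv(K)@np.array([uv[0],uv[1],1.]);return o,d/np.linalg.norm(d)
def onz(c,uv,z):
    o,d=ray(c,uv);return o+d*(z-o[2])/d[2]
def onplane(c,uv,p0,n):
    o,d=ray(c,uv);return o+d*((p0-o)@n)/(d@n)
def tri(c1,u1,c2,u2):
    (o1,d1),(o2,d2)=ray(c1,u1),ray(c2,u2)
    s=np.linalg.lstsq(np.c_[d1,-d2],o2-o1,rcond=None)[0]
    a,b=o1+s[0]*d1,o2+s[1]*d2;return (a+b)/2,np.linalg.norm(a-b)
def proj(c,X):
    K,A,o=c;q=K@(A.T@(np.array(X)-o));return q[:2]/q[2]
E
python3 - <<'E'
from h import *
np.set_printoptions(precision=1,suppress=True)
c=cam("top");k=lambda x,y:(205+x/3.25,155+y/3.25)
print("module top",onz(c,k(610,257),110))
print("kb front L,R",onz(c,k(470,450),36),onz(c,k(745,437),36))
print("hood back L,R",onz(c,k(470,100),152),onz(c,k(768,88),152))
print("bay",onz(c,k(222,222),82),"filled",onz(c,k(113,208),132))
print("drawer front L R",onz(c,k(28,280),86),onz(c,k(300,300),86))
print("chest edge",onz(c,k(40,28),115),onz(c,k(325,45),115))
print("tt",onz(c,(122,218),34))
E
```

```text
module top [ 487.2 -400.2  110. ]
kb front L,R [ 309.4 -292.8   36. ] [ 327.3 -543.4   36. ]
hood back L,R [ 616.2 -270.5  152. ] [ 632.1 -521.6  152. ]
bay [510.7 -62.1  82. ] filled [518.7  30.4 132. ]
drawer front L R [455.1 108.5  86. ] [ 443.2 -132.9   86. ]
chest edge [675.8 100.8 115. ] [ 666.4 -149.1  115. ]
tt [517.8 395.8  34. ]
```

Call:
drive_tool --pt "-1 -20 5 -5 3" --pt "-1 -60 13 -10 6" --pt "-1 -100 22 -10 10" --pt "-1 -140 30 -10 14" --pt "-1 -180 39 -10 18" --pt "-1 -220 48 -10 21" --pt "-1 -245 53 -10 22" --pt "-1 -255 55 -10 22" --pt "-1 -255 55 -10 22" --pt "-1 -255 55 -10 22"

```text
clock: 1.15
position: [478.8, -400.4, 241.1]
ee_rot: [-0.035, 0.999, 0.0, -0.0]
contact_force: [-0.3, 0.4, 0.4]
gripper_width: 85.4
grasp_force: 0.0
```

```bash
python3 - <<'E'
from h import *
s=arm.read_state();im=arm.get_image("wrist");cv2.imwrite("pics/w1.png",im);np.save("s1.npy",s,allow_pickle=True)
print(s["clock"],s["position"],R.from_quat(s["ee_rot"]).as_matrix())
E
```

```text
1.15 [ 478.78883912 -400.38589838  241.08787938] [[-9.97513812e-01 -7.04675910e-02 -7.16706530e-04]
 [-7.04678051e-02  9.97514016e-01  2.77998975e-04]
 [ 6.95334890e-04  3.27812553e-04 -9.99999705e-01]]
```

View pics/w1.png

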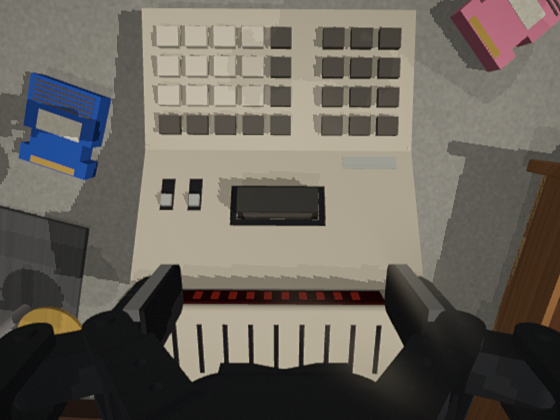

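The wrist view shows the slot mouth at about u 231..324, v 185..225, with the module's dark top inside it. Its edges lie along the image axes, so the yaw of about 4° is right. I'll take a second view for stereo.

Call:
drive_tool --pt "-1 10 -25 0 0" --pt "-1 20 -60 0 0" --pt "-1 20 -80 0 0" --pt "-1 20 -80 0 0" --pt "-1 20 -80 0 0"

```text
clock: 1.7
position: [463.9, -482.1, 240.9]
ee_rot: [-0.034, 0.999, 0.0, -0.0]
contact_force: [-0.1, -0.4, 0.1]
gripper_width: 85.0
grasp_force: 0.0
```

```bash
python3 - <<'E'
from h import *
np.set_printoptions(precision=1,suppress=True)
s2=arm.read_state();im2=arm.get_image("wrist");cv2.imwrite("pics/w2.png",im2)
np.save("s2.npy",s2,allow_pickle=True)
s1=np.load("s1.npy",allow_pickle=True).item();im1=cv2.imread("pics/w1.png")
G=np.array([487.2,-400.2,105])
res=[]
for s,im in((s1,im1),(s2,im2)):
    c=cam("wrist",s);g=proj(c,G)
    print(s["position"],g)
    m=(im.max(2)<75).astype(np.uint8)
    n,l,st,ce=cv2.connectedComponentsWithStats(m)
    i=min([i for i in range(1,n) if 1500<st[i,4]<8000],key=lambda i:np.hypot(*(ce[i]-g)))
    print(st[i]);ys,xs=np.where(l==i)
    bot=[(u,ys[xs==u].max()) for u in range(st[i,0]+4,st[i,0]+st[i,2]-4)]
    top=[(u,ys[xs==u].min()) for u in range(st[i,0]+4,st[i,0]+st[i,2]-4)]
    lef=[(v,xs[ys==v].min()) for v in range(st[i,1]+2,st[i,1]+st[i,3]-2)]
    rig=[(v,xs[ys==v].max()) for v in range(st[i,1]+2,st[i,1]+st[i,3]-2)]
    print("bot",bot[::12]);print("top",top[::12]);print("L",lef[::4]);print("R",rig[::4])
    y0,x0=st[i,1]-12,st[i,0]-12
    res.append(cv2.resize(im[y0:y0+70,x0:x0+130],(780,420)))
    print("crop origin",x0,y0)
cv2.imwrite("pics/w12.png",cv2.resize(np.vstack(res),(560,600)))
E
```

```text
[ 478.8 -400.4  241.1] [283.9 208.4]
[ 230  186   95   40 3679]
bot [(234, np.int64(224)), (246, np.int64(224)), (258, np.int64(224)), (270, np.int64(224)), (282, np.int64(225)), (294, np.int64(225)), (306, np.int64(225)), (318, np.int64(225))]
top [(234, np.int64(186)), (246, np.int64(186)), (258, np.int64(186)), (270, np.int64(186)), (282, np.int64(186)), (294, np.int64(186)), (306, np.int64(186)), (318, np.int64(187))]
L [(188, np.int64(232)), (192, np.int64(231)), (196, np.int64(231)), (200, np.int64(231)), (204, np.int64(231)), (208, np.int64(230)), (212, np.int64(230)), (216, np.int64(230)), (220, np.int64(230))]
R [(188, np.int64(323)), (192, np.int64(323)), (196, np.int64(323)), (200, np.int64(324)), (204, np.int64(324)), (208, np.int64(324)), (212, np.int64(324)), (216, np.int64(324)), (220, np.int64(324))]
crop origin 218 174
[ 463.9 -482.1  240.9] [376.8 231.2]
[ 319  208   63   39 1926]
bot [(323, np.int64(246)), (335, np.int64(246)), (347, np.int64(246)), (359, np.int64(246)), (371, np.int64(246))]
top [(323, np.int64(208)), (335, np.int64(208)), (347, np.int64(208)), (359, np.int64(208)), (371, np.int64(232))]
L [(210, np.int64(319)), (214, np.int64(319)), (218, np.int64(319)), (222, np.int64(319)), (226, np.int64(319)), (230, np.int64(319)), (234, np.int64(320)), (238, np.int64(320)), (242, np.int64(320))]
R [(210, np.int64(363)), (214, np.int64(362)), (218, np.int64(364)), (222, np.int64(366)), (226, np.int64(368)), (230, np.int64(370)), (234, np.int64(373)), (238, np.int64(370)), (242, np.int64(379))]
crop origin 307 196
```

View pics/w12.png

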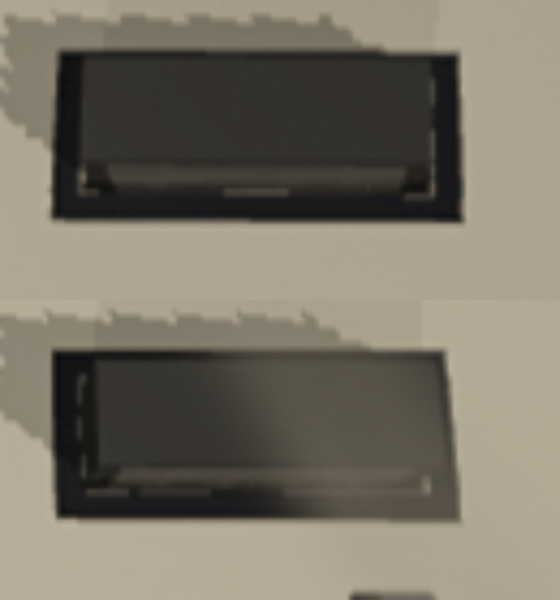

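```bash
python3 - <<'E'
from h import *
np.set_printoptions(precision=1,suppress=True)
s1=np.load("s1.npy",allow_pickle=True).item();s2=np.load("s2.npy",allow_pickle=True).item()
c1,c2=cam("wrist",s1),cam("wrist",s2)
a=lambda x,y:(218+x/4.308,174+y/4.286)
b=lambda x,y:(307+x/4.308,196+(y-300)/4.286)
P={}
for n,u,v in(("slot upL",(52,218),(58,518)),("slot upR",(463,220),(460,521)),("dnL",(60,52),(53,352)),("dnR",(460,54),(445,353)),("mod rearL",(80,163),(95,465))):
    X,e=tri(c1,a(*u),c2,b(*v));P[n]=X;print(n,X,e)
L,Rr=P["slot upL"],P["slot upR"];y=(L-Rr);print("yaw",np.degrees(np.arctan2(y[0],-y[1])),np.linalg.norm(y))
# deck plane: through mean of upslope edge, tilt 30 deg, yaw psi
for psi in (np.radians(4.0),):
    yv=np.array([-np.sin(psi),np.cos(psi),0]);xh=np.array([np.cos(psi),np.sin(psi),0]);zz=np.array([0,0,1.])
    sx=xh*np.cos(np.pi/6)+zz*.5; sz=-xh*.5+zz*np.cos(np.pi/6)
    S=(L+Rr)/2-12.5*sx;print("slot",S,"top lateched",S+14*sz,"downedge pred",S-12.5*sx)
    top=S+14*sz
    for q in((80,55),(432,57),(80,163),(432,165)): 
        X=onplane(c1,a(*q),top,sz)-top;print(X@sx,X@yv)
ct=cam("top");print(proj(ct,top),proj(ct,S))
E
```

```text
slot upL [ 507.6 -446.4   97.8] 0.14279408110138722
slot upR [ 502.6 -362.2   97.1] 0.6258530710490482
dnL [ 476.7 -448.5   78.8] 0.19065522735981655
dnR [ 471.4 -363.7   77.9] 0.2341395224921832
mod rearL [ 494.2 -440.6  101.7] 0.10474049297615881
yaw 3.3952743119497004 84.34857037764007
slot [ 494.3 -405.    91.2] top lateched [ 487.3 -405.5  103.3] downedge pred [ 483.5 -405.8   84.9]
-18.6046644753875 -35.702177087965815
-18.210707892073707 35.201659268948454
3.964516085777263 -34.91935361019548
4.347676180494576 34.62531171563466
[394.  234.1] [392.7 231.7]
```

The black frame around the slot is a bezel, and its centre is about (489,-405,88). The latched top centre is about (481.5,-405.6,100.3), and the yaw is 4°. I'll shut the fingers and hover along the slot axis, then come closer.

Call:
drive_tool --pt "1 5 25 10 0" --pt "1 12 55 30 0" --pt "1 18 75 60 0" --pt "1 18 75 88 0" --pt "1 18 75 88 0" --pt "1 8 75 105 0" --pt "1 -2 75 123 0" --pt "1 -7 75 132 0" --pt "1 -7 75 132 0" --pt "1 -7 75 132 0" --pt "1 -7 75 132 0" --pt "1 -7 75 132 0"

```text
clock: 2.95
position: [467.0, -406.3, 110.4]
ee_rot: [-0.035, 0.999, -0.0, 0.001]
contact_force: [0.4, -0.2, 0.5]
gripper_width: 0.6
grasp_force: 0.0
```

```bash
python3 - <<'E'
from h import *
s=arm.read_state();im=arm.get_image("wrist");cv2.imwrite("pics/w3.png",im);print(s["position"],s["gripper_width"],s["contact_force"])
E
```

```text
[ 467.00728344 -406.28892133  110.42985967] 0.6059892013216359 [ 0.44979737 -0.21694709  0.45251455]
```

View pics/w3.png

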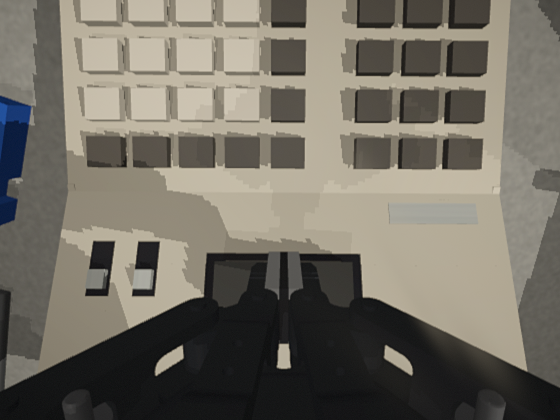

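The shut fingers (u≈284) are centred on the module (u 205..360, v 255..305). Now I'll press along the slot in small steps.

Call:
drive_tool --pt "1 -2 0 3.5 0" --pt "1 -4 0 7 0" --pt "1 -6 0 10.4 0" --pt "1 -6 0 10.4 0" --pt "1 -6 0 10.4 0"

```text
clock: 3.5
position: [472.7, -405.5, 99.0]
ee_rot: [-0.035, 0.999, 0.0, -0.0]
contact_force: [-1.2, -0.1, 2.3]
gripper_width: 0.2
grasp_force: 1.3
```

Call:
drive_tool --pt "1 -1 0 1.7 0" --pt "1 -2 0 3.5 0" --pt "1 -3 0 5.2 0" --pt "1 -4 0 6.9 0" --pt "1 -4 0 6.9 0" --pt "1 -4 0 6.9 0"

```text
clock: 4.1
position: [476.8, -405.2, 91.9]
ee_rot: [-0.035, 0.999, 0.0, -0.0]
contact_force: [-1.5, 0.2, 3.4]
gripper_width: 0.4
grasp_force: 1.9
```

Call:
drive_tool --pt "1 -0.5 0 0.9 0" --pt "1 -1 0 1.7 0" --pt "1 -1 0 1.7 0" --pt "1 -1 0 1.7 0"

```text
clock: 4.5
position: [477.9, -405.2, 90.2]
ee_rot: [-0.035, 0.999, 0.0, 0.0]
contact_force: [-2.9, 0.5, 3.9]
gripper_width: 0.2
grasp_force: 2.2
```

Call:
drive_tool --pt "1 3 0 -5.2 0" --pt "1 8 0 -14 0" --pt "1 14 0 -24 0" --pt "1 20 0 -35 0" --pt "1 30 0 -52 0" --pt "0 45 0 -78 0" --pt "-1 55 0 -95 0" --pt "-1 55 0 -95 0" --pt "-1 55 0 -95 0" --pt "-1 55 0 -95 0" --pt "-1 55 0 -95 0"

```text
clock: 5.6
position: [422.8, -408.7, 184.2]
ee_rot: [-0.035, 0.999, 0.001, -0.001]
contact_force: [0.4, 0.2, 0.0]
gripper_width: 85.0
grasp_force: 0.0
```

```bash
python3 - <<'E'
from h import *
s=arm.read_state();im=arm.get_image("wrist");cv2.imwrite("pics/w4.png",im);np.save("s4.npy",s,allow_pickle=True)
print(s["position"],s["gripper_width"],s["contact_force"])
c=cam("wrist",s)
S=np.array([488.8,-405.2,88.2]);p=np.radians(4);xh=np.array([np.cos(p),np.sin(p),0]);yv=np.array([-np.sin(p),np.cos(p),0]);sz=-.5*xh+np.array([0,0,.866]);sx=.866*xh+np.array([0,0,.5])
for h in(14,42):print(h,[proj(c,S+h*sz+i*11*sx+j*35*yv).round() for i in(-1,1) for j in(-1,1)])
E
```

```text
[ 422.81431019 -408.65378892  184.22383491] 84.97076692341848 [0.42314112 0.2422129  0.02901547]
14 [array([236., 278.]), array([329., 278.]), array([235., 308.]), array([330., 308.])]
42 [array([231., 275.]), array([335., 275.]), array([229., 309.]), array([336., 309.])]
```

View pics/w4.png

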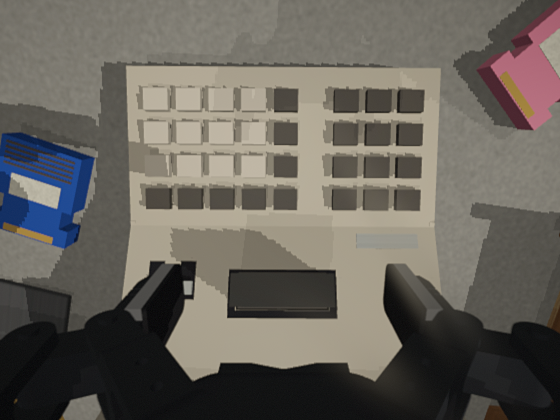

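Ambiguous at this size: the dark patch is u 228..337, v 270..318, and its shadow is larger than before. I'll check an enlarged crop.

```bash
python3 - <<'E'
import cv2
im=cv2.imread("pics/w4.png")[255:330,215:350]
cv2.imwrite("pics/w4c.png",cv2.resize(cv2.convertScaleAbs(im,alpha=1.6),(675,375),interpolation=cv2.INTER_CUBIC))
E
```

```text
(no output)
```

View pics/w4c.png

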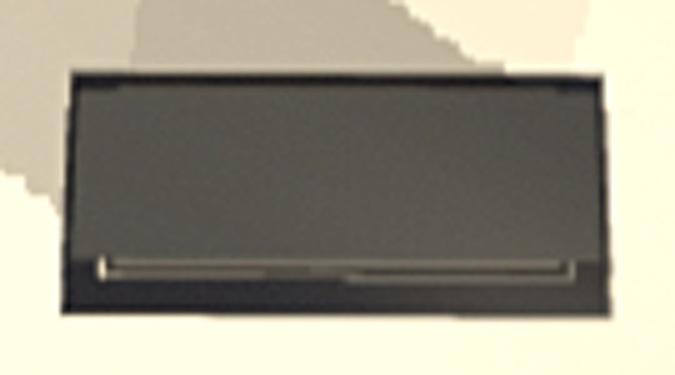

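The module top now spans u 230..335, v 272..307, matching the 42 mm-proud prediction, so it has sprung up. Now I'll descend with open fingers astride its narrow sides.

Call:
drive_tool --pt "-1 -20 -1 10 0" --pt "-1 -40 -1 25 0" --pt "-1 -50 -1 45 0" --pt "-1 -50 -1 65 0" --pt "-1 -50 -1 80 0" --pt "-1 -50 -1 90 0" --pt "-1 -50 -1 97 0" --pt "-1 -50 -1 97 0" --pt "-1 -50 -1 97 0"

```text
clock: 6.55
position: [473.3, -406.8, 88.8]
ee_rot: [-0.035, 0.999, -0.0, 0.0]
contact_force: [0.5, -0.1, -0.4]
gripper_width: 85.4
grasp_force: 0.0
```

```bash
python3 - <<'E'
from h import *
s=arm.read_state();im=arm.get_image("wrist");cv2.imwrite("pics/w5.png",im[150:420]);print(s["position"],s["contact_force"])
E
```

```text
[ 473.26668785 -406.77832414   88.81827643] [ 0.52283179 -0.13903994 -0.41272726]
```

View pics/w5.png

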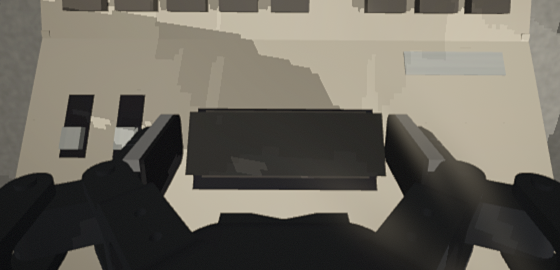

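The fingers (u≈180 and 388) stand astride the module (u 187..385), well centred. I'll grip.

Call:
drive_tool --pt "-1 0 0 2 0" --pt "0.3 0 0 2 0" --pt "1 0 0 2 0" --pt "1 0 0 2 0" --pt "1 0 0 2 0" --pt "1 0 0 2 0" --pt "1 0 0 2 0"

```text
clock: 7.3
position: [473.3, -406.6, 86.6]
ee_rot: [-0.035, 0.999, -0.0, 0.0]
contact_force: [1.2, 0.5, 2.1]
gripper_width: 69.0
grasp_force: 69.3
```

Gripped (69 mm opening). Now I'll draw it out along the slot.

Call:
drive_tool --pt "1 2 0 -3.5 0" --pt "1 5 0 -8.7 0" --pt "1 9 0 -15.6 0" --pt "1 13 0 -22.5 0" --pt "1 17 0 -29.4 0" --pt "1 21 0 -36.4 0" --pt "1 25 0 -43.3 0" --pt "1 29 0 -50.2 0" --pt "1 33 0 -57.2 0" --pt "1 37 0 -64 0" --pt "1 37 0 -64 0"

```text
clock: 8.4
position: [435.6, -409.5, 151.5]
ee_rot: [-0.035, 0.999, -0.0, 0.0]
contact_force: [0.7, 0.8, -1.7]
gripper_width: 69.6
grasp_force: 69.1
```

The module is free. The tool can only stay vertical, so the module is still tilted 30° in the pads. I'll upright it by pivoting its foot against the fixed calculator's front face (x≈318, 36 mm high, square to the tool). That avoids pushing on the sliding drawer.

Call:
drive_tool --pt "1 15 0 -2 0" --pt "1 40 0 -2 0" --pt "1 70 0 -2 0" --pt "1 105 0 -2 0" --pt "1 140 0 0 0" --pt "1 170 0 5 0" --pt "1 187 0 20 0" --pt "1 187 0 45 0" --pt "1 187 0 70 0" --pt "1 187 0 87 0" --pt "1 187 0 93 0" --pt "1 187 0 93 0"

```text
clock: 9.6
position: [248.7, -421.9, 56.7]
ee_rot: [-0.035, 0.999, 0.001, -0.001]
contact_force: [0.0, -0.0, -0.9]
gripper_width: 69.1
grasp_force: 69.1
```

```bash
python3 - <<'E'
from h import *
np.set_printoptions(precision=1,suppress=True)
s=arm.read_state();im=arm.get_image("scene");cv2.imwrite("pics/s6.png",im);print(s["position"],s["contact_force"],s["joints"],s["clock"])
E
```

```text
[ 248.7 -421.9   56.7] [ 0.  -0.  -0.9] [-0.7  0.4 -0.5  0.  -0.7 -0.8] 9.6
```

Call:
drive_tool --pt "1 -8 0 0 0" --pt "1 -15 0 0 0" --pt "1 -20 0 0 0" --pt "1 -25 0 0 0" --pt "1 -30 0 0 0" --pt "1 -30 0 0 0"

```text
clock: 10.25
position: [274.6, -418.5, 57.3]
ee_rot: [-0.035, 0.999, 0.003, -0.005]
contact_force: [-12.4, -2.3, 5.3]
gripper_width: 68.7
grasp_force: 69.9
```

Call:
drive_tool --pt "1 -3 0 0 0" --pt "1 -6 0 0 0" --pt "1 -9 0 0 0" --pt "1 -12 0 0 0" --pt "1 -12 0 0 0"

```text
clock: 10.75
position: [285.9, -416.8, 56.7]
ee_rot: [-0.035, 0.999, 0.004, -0.006]
contact_force: [-12.6, 0.2, 3.8]
gripper_width: 69.3
grasp_force: 69.8
```

Call:
drive_tool --pt "1 -3 0 0 0" --pt "1 -6 0 0 0" --pt "1 -9 0 0 0" --pt "1 -12 0 0 0" --pt "1 -14 0 0 0" --pt "1 -14 0 0 0"

```text
clock: 11.35
position: [300.5, -415.9, 56.8]
ee_rot: [-0.035, 0.999, 0.004, -0.005]
contact_force: [-9.5, 0.9, 5.7]
gripper_width: 69.4
grasp_force: 70.2
```

Call:
drive_tool --pt "1 -2 0 0 0" --pt "1 -4 0 0 0" --pt "1 -6 0 0 0" --pt "1 -6 0 0 0"

```text
clock: 11.75
position: [306.5, -415.6, 56.9]
ee_rot: [-0.035, 0.999, 0.003, -0.005]
contact_force: [-8.3, 0.6, 3.6]
gripper_width: 69.2
grasp_force: 70.5
```

Call:
drive_tool --pt "1 -1.5 0 0 0" --pt "1 -3 0 0 0" --pt "1 -4 0 0 0" --pt "1 -4 0 0 0"

```text
clock: 12.15
position: [310.4, -415.4, 56.9]
ee_rot: [-0.035, 0.999, 0.003, -0.005]
contact_force: [-9.8, -0.1, 4.8]
gripper_width: 69.2
grasp_force: 70.5
```

Call:
drive_tool --pt "1 -1.5 0 0 0" --pt "1 -3 0 0 0" --pt "1 -4 0 0 0" --pt "1 -4 0 0 0"

```text
clock: 12.55
position: [312.6, -415.2, 56.9]
ee_rot: [-0.035, 0.999, 0.004, -0.007]
contact_force: [-14.4, -2.6, 6.9]
gripper_width: 68.9
grasp_force: 70.9
```

The force is rising because the face is flush on the wall, so the module should be upright. I'll back off, lift, and go over to the rack.

Call:
drive_tool --pt "1 5 0 0 0" --pt "1 20 0 0 0" --pt "1 35 0 -10 0" --pt "1 40 0 -40 0" --pt "1 40 0 -80 0" --pt "1 40 0 -120 0" --pt "1 40 0 -143 0" --pt "1 40 0 -143 0"

```text
clock: 13.35
position: [280.7, -422.0, 205.5]
ee_rot: [-0.036, 0.999, -0.004, 0.004]
contact_force: [0.9, -0.6, -0.6]
gripper_width: 69.4
grasp_force: 70.1
```

Call:
drive_tool --pt "1 -15 18 0 1" --pt "1 -40 46 0 2" --pt "1 -72 83 0 3" --pt "1 -106 123 0 4" --pt "1 -140 163 0 5" --pt "1 -175 203 0 6" --pt "1 -210 243 0 6.4" --pt "1 -245 283 0 6.4" --pt "1 -275 318 0 6.4" --pt "1 -297 344 0 6.4" --pt "1 -308 357 0 6.4" --pt "1 -308 357 0 6.4"

```text
clock: 14.55
position: [561.9, -40.7, 199.2]
ee_rot: [0.019, 1.0, 0.0, -0.001]
contact_force: [-0.3, -0.8, -1.1]
gripper_width: 69.0
grasp_force: 70.0
```

```bash
python3 - <<'E'
from h import *
np.set_printoptions(precision=2,suppress=True)
s=arm.read_state();im=arm.get_image("wrist");cv2.imwrite("pics/w7.png",im);np.save("s7.npy",s,allow_pickle=True)
im2=arm.get_image("scene");cv2.imwrite("pics/s7.png",im2)
print(s["clock"],s["position"],R.from_quat(s["ee_rot"]).as_matrix(),s["contact_force"],s["gripper_width"])
c=cam("scene");u=proj(c,s["position"]+[0,0,20]).round();print(u)
c=cam("wrist",s);print(proj(c,[512,-63,82]),proj(c,[516,30,132]))
x,y=int(u[0]),int(u[1])
cr=im2[max(0,y-60):y+60,max(0,x-70):x+70];cr=cv2.resize(cr,(280,240),interpolation=cv2.INTER_CUBIC)
o=np.zeros((600,800,3),np.uint8);o[:420,:560]=im;o[:240,520:800]=cr
o[:240,520:]=cr;o[420:600,:560]=cv2.resize(im2[max(0,y-60):y+60,max(0,x-190):x+183],(560,180))
cv2.imwrite("pics/comp.png",o)
E
```

```text
14.55 [561.88 -40.65 199.18] [[-1.    0.04 -0.  ]
 [ 0.04  1.    0.  ]
 [ 0.    0.   -1.  ]] [-0.31 -0.79 -1.12] 69.03300396451894
[285. 194.]
[252.09 141.1 ] [397.51 147.43]
```

View pics/comp.png

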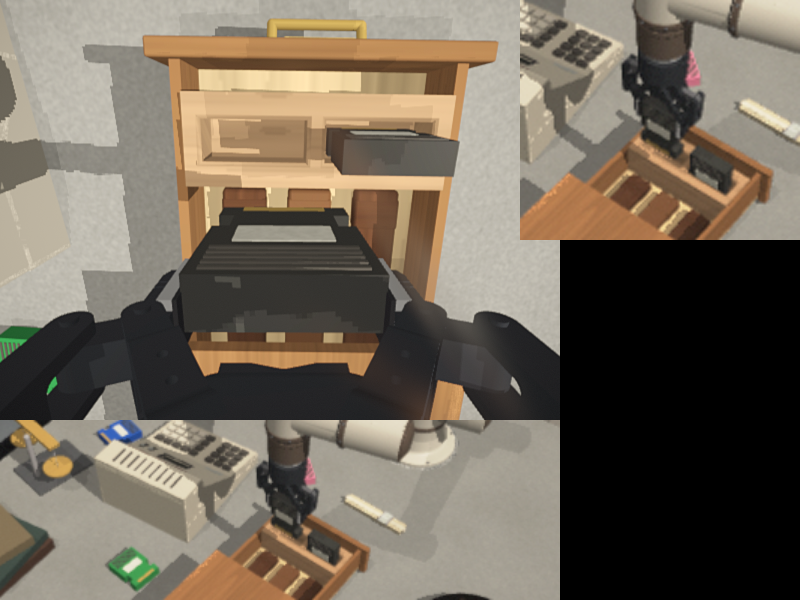

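The composite shows the empty bay at wrist pixels u 198..308, v 115..163, with the filled bay to its right. The held module spans v 208..331. I'll measure its residual tilt and the bay numerically.

```bash
python3 - <<'E'
from h import *
im=cv2.imread("pics/w7.png").astype(int);g=im.max(2)
for v in range(200,340,4):
    r=g[v,150:420];d=np.where(r<95)[0]+150
    print(v,d.min() if len(d) else None,d.max() if len(d) else None,"c285:",g[v,285],"c250:",g[v,250],"c310",g[v,310],"c215",g[v,215],im[v,205])
E
```

```text
200 352 355 c285: 211 c250: 124 c310 161 c215 190 [163 213 238]
204 352 354 c285: 212 c250: 128 c310 166 c215 190 [160 210 235]
208 223 354 c285: 140 c250: 141 c310 130 c215 190 [147 196 224]
212 221 354 c285: 44 c250: 44 c310 43 c215 190 [134 184 214]
216 219 355 c285: 44 c250: 46 c310 45 c215 190 [115 164 197]
220 219 354 c285: 45 c250: 45 c310 46 c215 190 [105 151 185]
224 220 354 c285: 45 c250: 51 c310 45 c215 196 [ 92 137 174]
228 211 357 c285: 159 c250: 158 c310 159 c215 45 [ 83 127 164]
232 208 360 c285: 154 c250: 155 c310 154 c215 45 [ 75 117 158]
236 205 362 c285: 161 c250: 156 c310 159 c215 46 [40 45 50]
240 202 365 c285: 180 c250: 171 c310 183 c215 47 [41 45 47]
244 199 374 c285: 48 c250: 48 c310 44 c215 52 [41 44 47]
248 196 378 c285: 76 c250: 73 c310 76 c215 68 [41 43 46]
252 194 383 c285: 75 c250: 75 c310 74 c215 77 [49 55 57]
256 191 390 c285: 70 c250: 72 c310 69 c215 72 [62 69 74]
260 188 390 c285: 63 c250: 64 c310 61 c215 62 [54 60 63]
264 185 389 c285: 61 c250: 64 c310 61 c215 59 [51 56 58]
268 183 384 c285: 76 c250: 78 c310 96 c215 77 [65 72 77]
272 168 398 c285: 4
[... 252 characters left out ...]
53 [48 51 53]
292 150 417 c285: 54 c250: 54 c310 54 c215 52 [49 52 54]
296 150 419 c285: 53 c250: 53 c310 54 c215 52 [48 51 52]
300 150 419 c285: 54 c250: 53 c310 54 c215 53 [49 52 52]
304 150 419 c285: 54 c250: 53 c310 54 c215 52 [49 52 54]
308 150 419 c285: 55 c250: 53 c310 54 c215 52 [49 52 53]
312 150 419 c285: 54 c250: 61 c310 55 c215 52 [47 51 52]
316 150 419 c285: 69 c250: 65 c310 64 c215 54 [48 51 53]
320 150 419 c285: 69 c250: 68 c310 69 c215 51 [47 50 52]
324 150 419 c285: 67 c250: 67 c310 69 c215 52 [48 50 52]
328 150 419 c285: 68 c250: 68 c310 70 c215 51 [47 51 52]
332 150 419 c285: 88 c250: 75 c310 84 c215 145 [47 60 78]
336 150 419 c285: 106 c250: 79 c310 99 c215 164 [37 57 83]
```

```bash
python3 - <<'E'
from h import *
im=cv2.imread("pics/w7.png");L=cv2.cvtColor(im,cv2.COLOR_BGR2GRAY).astype(float)
L=cv2.GaussianBlur(L,(3,3),0)
def edges(p,t=10):
    d=np.diff(p);return [(i,int(d[i])) for i in range(1,len(d)-1) if abs(d[i])>t and abs(d[i])>=abs(d[i-1]) and abs(d[i])>=abs(d[i+1])]
for u in(215,230,255,280,295):print("col",u,edges(L[80:200,u].copy()))
for v in(125,135,142,150,156):print("row",v,edges(L[v,170:340].copy()))
for u in(200,240,300,340,365):print("mod col",u,edges(L[195:345,u].copy(),6))
E
```

```text
col 215 [(9, -18), (38, 18), (71, -21), (76, -10), (81, 30), (94, -21)]
col 230 [(9, -11), (35, -10), (38, 13), (40, -16), (67, 24), (72, -22), (76, -10), (81, 31), (94, -21), (106, -35)]
col 255 [(9, -24), (35, -13), (38, 15), (41, -22), (68, 23), (73, -23), (81, 29), (107, -57)]
col 280 [(9, -22), (35, -14), (82, 23)]
col 295 [(10, -21), (35, -15), (82, 25), (107, -48), (110, 13)]
row 125 [(2, 10), (6, -22), (11, 39), (29, -10), (40, 16), (48, -24), (133, -11), (136, 19), (141, 14), (154, -19)]
row 135 [(7, -21), (12, 33), (30, -14), (40, 14), (49, -21), (133, -11), (155, -24)]
row 142 [(8, -22), (12, 36), (30, -16), (40, 12), (49, -28), (133, -14), (136, 10), (155, -31)]
row 150 [(9, -22), (12, 36), (31, -22), (41, 14), (88, -22), (133, -15), (136, 10), (155, -30)]
row 156 [(4, 10), (10, -22), (13, 39), (31, -20), (36, -18), (41, 13), (133, -11), (135, 13), (156, -12), (160, -22)]
mod col 200 [(46, -20), (65, 7), (74, -10), (145, 11)]
mod col 240 [(11, -18), (29, 42), (46, -48), (49, 8), (74, -11), (92, -6), (137, -13), (145, 10)]
mod col 300 [(15, -27), (30, 42), (43, 8), (46, -56), (49, 8), (68, -6), (71, 7), (74, -11)]
mod col 340 [(12, -56), (20, 14), (30, -14), (50, 7), (66, 8), (68, -11), (71, 16), (74, -23), (78, 6), (137, 32), (147, -24)]
mod col 365 [(44, -12), (60, 6), (66, 20), (68, -18), (72, 19), (75, -26), (79, 9), (81, -7), (147, 9)]
```

```bash
cat > fit.py <<'E'
from h import *
from scipy.optimize import least_squares
p=arm.camera_params("wrist");f=210/np.tan(np.radians(p["fov_y"]/2));C=np.linalg.inv(p["tool_from_camera"])
def pr(t):
    q=C@np.array([*t,1.]);return np.array([p["cx"]+f*q[0]/q[2],p["cy"]+f*q[1]/q[2]])
def model(x):
    tx,tz,th,y=x
    F=lambda l,w=0,j=0:pr((tx-l*np.sin(th)-w*np.cos(th),y+35*j,tz+l*np.cos(th)-w*np.sin(th)))
    # th>0: foot toward tool -x (world +x), i.e. top leaning to -x
    left=[F(l,0,-1) for l in(15,40)];right=[F(l,0,1) for l in (40,)]
    o=[F(0)[1],F(54)[1],F(72)[1],F(90)[1],F(0,22)[1]]
    li=lambda q,a,b:q[0]-(a+b*(q[1]-228))
    return o,[li(left[0],211,-.70),li(left[1],211,-.70),li(right[0],356.7,.68)]
def res(x):
    o,e=model(x);return np.r_[np.array(o)-[269.3,226,218,209.5,332],e]
if __name__=="__main__":
    r=least_squares(res,[11,-40,0,0],loss="soft_l1");print(r.x,np.degrees(r.x[2]),r.fun,res(r.x).round(1))
    for th in(0,15,30):print(th,np.round(model([11,-40,np.radians(th),0])[0],1))
E
python3 fit.py
```

```text
[ 1.68004010e+01 -3.89750155e+01  3.74798891e-02 -4.69712870e-01] 2.1474394599115265 [ 2.20783608  0.74321716 -0.48270221  0.39877834 -1.69880072 -0.5378969
  0.14265257  0.46618501] [ 2.2  0.7 -0.5  0.4 -1.7 -0.5  0.1  0.5]
0 [288.7 234.7 223.5 214.3 345. ]
15 [288.7 262.7 257.4 253.  354. ]
30 [288.7 291.8 292.5 293.  359.4]
```

The module is upright to about 2° (front face at tool x≈+15, foot at tool z≈+51). Now the bay rim.

```bash
python3 - <<'E'
from h import *
np.set_printoptions(precision=1,suppress=True)
s=np.load("s7.npy",allow_pickle=True).item();c=cam("wrist",s)
for n,uv in dict(L=(200.5,138),Ri=(306,138),F=(255,115.5),F2=(255,118.5),F3=(255,121),B0=(255,148.5),B1=(255,153.5),B=(255,161.8),rackF=(255,90),rackB=(255,187),rackF_L=(215,89.5),rackF_R=(295,90.5)).items():
    X=onz(c,uv,82);Y=onz(c,uv,42);print(n,X[:2],"floor",Y[:2])
im=cv2.imread("pics/w7.png");L=cv2.GaussianBlur(cv2.cvtColor(im,cv2.COLOR_BGR2GRAY),(3,3),0).astype(int)
for u in(240,255,270):print(u,[(v,L[v,u]) for v in range(84,192,2)])
# top-view check
ct=cam("top");t=cv2.imread("pics/top0.png");g=cv2.cvtColor(t,cv2.COLOR_BGR2GRAY).astype(int)
u=int(proj(ct,[512,-63,82])[0]);print(u,[(v,g[v,u]) for v in range(205,245)])
print([(v,onz(ct,(u,v),82)[0].round(1)) for v in(205,215,225,235)])
E
```

```text
L [ 508.2 -101.5] floor [ 510.2 -111.1]
Ri [511.3 -22.5] floor [513.7 -20. ]
F [493.6 -59.7] floor [493.3 -62.9]
F2 [495.7 -59.8] floor [495.8 -63. ]
F3 [497.5 -59.9] floor [497.8 -63.2]
B0 [517.6 -61.1] floor [521.  -64.6]
B1 [521.3 -61.4] floor [525.3 -64.8]
B [527.6 -61.8] floor [532.5 -65.3]
rackF [475.9 -58.6] floor [472.9 -61.6]
rackB [547.1 -62.9] floor [555.1 -66.6]
rackF_L [474.4 -87.5] floor [471.2 -94.9]
rackF_R [477.3 -29.7] floor [474.5 -28.3]
240 [(84, np.int64(213)), (86, np.int64(214)), (88, np.int64(197)), (90, np.int64(159)), (92, np.int64(179)), (94, np.int64(188)), (96, np.int64(186)), (98, np.int64(187)), (100, np.int64(187)), (102, np.int64(187)), (104, np.int64(189)), (106, np.int64(192)), (108, np.int64(194)), (110, np.int64(195)), (112, np.int64(195)), (114, np.int64(189)), (116, np.int64(167)), (118, np.int64(170)), (120, np.int64(180)), (122, np.int64(157)), (124, np.int64(156)), (126, np.int64(154)), (128, np.int64(152)), (130, np.int64(151)), (132, np.int64(149)), (134, np.int64(149)), (136, np.int64(149)), (138, np.int64(146)), (140, np.int64(136)), (142
[... 3187 characters left out ...]
nt64(122)), (218, np.int64(72)), (219, np.int64(85)), (220, np.int64(117)), (221, np.int64(86)), (222, np.int64(85)), (223, np.int64(85)), (224, np.int64(96)), (225, np.int64(96)), (226, np.int64(98)), (227, np.int64(99)), (228, np.int64(103)), (229, np.int64(120)), (230, np.int64(155)), (231, np.int64(153)), (232, np.int64(147)), (233, np.int64(144)), (234, np.int64(144)), (235, np.int64(129)), (236, np.int64(109)), (237, np.int64(113)), (238, np.int64(176)), (239, np.int64(176)), (240, np.int64(174)), (241, np.int64(176)), (242, np.int64(173)), (243, np.int64(72)), (244, np.int64(106))]
[(205, np.float64(563.9)), (215, np.float64(534.8)), (225, np.float64(505.8)), (235, np.float64(476.9))]
```

The bay centre is (510.7,-62) and the rim is 79×34 mm in view, which agrees with the top view. I'll move above it with the foot about 6 mm over the rim.

Call:
drive_tool --pt "1 15 -8 0 0.3" --pt "1 35 -17 0 0.6" --pt "1 47 -23 10 0.6" --pt "1 47 -23 30 0.6" --pt "1 47 -23 48 0.6" --pt "1 47 -23 58 0.6" --pt "1 47 -23 60 0.6" --pt "1 47 -23 60 0.6" --pt "1 47 -23 60 0.6"

```text
clock: 15.55
position: [514.0, -63.6, 141.2]
ee_rot: [0.026, 1.0, 0.0, 0.001]
contact_force: [-0.1, 0.2, -1.0]
gripper_width: 69.0
grasp_force: 70.0
```

Call:
drive_tool --pt "1 0 2 0 0" --pt "1 0 2 4 0" --pt "1 0 2 8 0" --pt "1 0 2 12 0" --pt "1 0 2 16 0" --pt "1 0 2 20 0" --pt "1 0 2 20 0"

```text
clock: 16.25
position: [513.1, -61.4, 119.5]
ee_rot: [0.026, 1.0, -0.0, -0.001]
contact_force: [-0.1, 0.3, -1.5]
gripper_width: 68.9
grasp_force: 70.0
```

Foot about 13 mm into the bay without touching the walls. Continuing down.

Call:
drive_tool --pt "1 0 0 4 0" --pt "1 0 0 8 0" --pt "1 0 0 12 0" --pt "1 0 0 16 0" --pt "1 0 0 20 0" --pt "1 0 0 23 0" --pt "1 0 0 23 0"

```text
clock: 16.95
position: [513.3, -61.4, 96.8]
ee_rot: [0.026, 1.0, -0.0, -0.001]
contact_force: [0.3, 0.1, -2.1]
gripper_width: 69.0
grasp_force: 70.0
```

Call:
drive_tool --pt "1 0 0 1 0" --pt "1 0 0 2 0" --pt "1 0 0 3 0" --pt "1 0 0 4 0" --pt "1 0 0 4 0"

```text
clock: 17.45
position: [513.5, -61.4, 93.2]
ee_rot: [0.026, 1.0, -0.0, -0.0]
contact_force: [-0.5, -0.5, -1.0]
gripper_width: 69.1
grasp_force: 70.0
```

Call:
drive_tool --pt "1 0 0 1 0" --pt "1 0 0 2 0" --pt "1 0 0 3 0" --pt "1 0 0 3 0"

```text
clock: 17.85
position: [514.1, -61.4, 92.3]
ee_rot: [0.025, 1.0, -0.0, 0.001]
contact_force: [-3.0, 1.8, 10.6]
gripper_width: 68.6
grasp_force: 71.7
```

Floor reached at TCP z 92.3 (predicted 93). I'll ease the pressure, open a little (the neighbour is close) and rise straight up.

Call:
drive_tool --pt "1 0 0 -2 0" --pt "1 0 0 -2 0" --pt "-0.75 0 0 -2 0" --pt "-0.8 0 0 -2 0" --pt "-0.8 0 0 -2 0" --pt "-0.8 0 0 -2 0" --pt "-0.8 0 0 -2 0"

```text
clock: 18.55
position: [513.6, -61.4, 92.3]
ee_rot: [0.026, 1.0, -0.0, -0.0]
contact_force: [-1.0, -0.0, -0.1]
gripper_width: 76.7
grasp_force: 0.0
```

Call:
drive_tool --pt "-0.8 0 0 -5 0" --pt "-0.8 0 0 -12 0" --pt "-0.8 0 0 -22 0" --pt "-0.8 0 0 -35 0" --pt "-0.8 0 0 -55 0" --pt "-0.8 0 0 -80 0" --pt "-0.8 0 0 -110 0" --pt "-0.8 0 0 -140 0" --pt "-0.8 0 0 -150 0" --pt "-0.8 0 0 -150 0" --pt "-0.8 0 0 -150 0"

```text
clock: 19.65
position: [512.8, -61.3, 241.5]
ee_rot: [0.026, 1.0, 0.0, -0.001]
contact_force: [-0.5, 0.9, -0.6]
gripper_width: 77.1
grasp_force: 0.0
```

```bash
python3 - <<'E'
from h import *
np.set_printoptions(precision=1,suppress=True)
s=arm.read_state();im=arm.get_image("wrist");cv2.imwrite("pics/w9.png",im);t=arm.get_image("top");cv2.imwrite("pics/t9.png",t)
print(s["position"],s["contact_force"]);c=cam("wrist",s)
m=(im.max(2)<90).astype(np.uint8)
for n,C in(("placed",[511,-62,132]),("filled",[515,32,132])):
    C=np.array(C,float);y=np.array([.05,1,0]);x=np.array([1,-.05,0])
    print(n,"pred top corners",[proj(c,C+i*11*x+j*35*y) for i in(-1,1) for j in(-1,1)])
g=cv2.GaussianBlur(cv2.cvtColor(im,cv2.COLOR_BGR2GRAY),(3,3),0).astype(int)
def ed(p,o,t=9):
    d=np.diff(p);return [(int(i+o),int(d[i])) for i in range(1,len(d)-1) if abs(d[i])>t and abs(d[i])>=abs(d[i-1]) and abs(d[i])>=abs(d[i+1])]
for C in([511,-85,132],[511,-62,132],[511,-40,132],[515,32,132]):
    u,v=proj(c,C).astype(int);print((u,v),ed(g[v-60:v+60,u],v-60))
u,v=proj(c,[511,-62,132]).astype(int);print("row",v,ed(g[v,u-90:u+90],u-90))
# drawer / turntable change in the top view
d=cv2.absdiff(t,cv2.imread("pics/top0.png")).max(2)>40
print("turntable diff",d[170:268,72:170].sum(),"drawer front diff",d[236:255,212:300].sum())
E
```

```text
[512.8 -61.3 241.5] [-0.5  0.9 -0.6]
placed pred top corners [array([237. , 190.6]), array([329.5, 190.4]), array([238.1, 218.4]), array([328.5, 218.2])]
filled pred top corners [array([361.2, 189.4]), array([453.8, 189.2]), array([359.5, 217.3]), array([450. , 217.1])]
(np.int64(253), np.int64(206)) [(147, -11), (152, 27), (170, -29), (174, -20), (180, 10), (215, 51), (228, -33), (255, 15)]
(np.int64(283), np.int64(204)) [(147, -19), (153, 26), (173, -40), (175, 32), (180, -32), (185, 11), (215, 49), (229, -44)]
(np.int64(311), np.int64(203)) [(147, -20), (153, 23), (174, -41), (180, 13), (215, 43), (229, -40)]
(np.int64(406), np.int64(203)) [(147, -11), (153, 35), (174, -38), (182, 41), (189, -40), (226, 34), (229, -11)]
row 204 [(222, -22), (225, 38), (237, -42), (329, 23), (341, -12), (346, -25), (360, 14)]
turntable diff 1237 drawer front diff 161
```

The placed module's top spans u 237..329, exactly as predicted for standing on the bay's floor, and it is upright. The tool is clear, with no force on it. I'll hand it in.

```bash
python3 -c "
from bench import arm
print(arm.job_done())"
```

```text
the job is handed in; nothing more can be done
None
```

The module was unlatched, drawn straight out along the slot and stood foot down on the floor of the empty bay; I handed the job in at about 20 s, with no verdict returned. The drawer saw only a few newtons and the arm never went near the turntable, though a rough before/after picture difference showed some changed pixels there that I took for shadow and didn't look into.

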